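Lock a lancet box into the free dispenser stand

ROBOT

A 6-joint arm with a two-finger parallel gripper is mounted at the origin on a cart in front of the work surface, level with it; the furniture and walls round the work are solid. World frame = base frame: x ahead of the robot, y to its left, z up, the work surface at z = 0. Lengths are in m, angles in degrees, forces in N, time in s.
With the tool pointing down it reaches from about 0.375 to 0.9 m from the base axis. Payload 3.1 kg.
Tool frame: the origin (TCP) lies between the finger pads; the fingertips stand 11 mm ahead of it and the grasp point (between the pads) lies 8 mm behind it; z points along the fingers, y is the line along which they close (so a half turn about z gives the same grasp; the last joint's range is limited). The gripper opens to 87 mm and grips with 3 to 60 N. Pads are 19 mm wide; open, the fingers measure 117 mm over their backs; the gripper's body (75 mm by 190 mm) begins 51 mm behind the grasp point.
Start: joints at [-73.883, 30.224, 82.088, -0, 67.689, -10.227], TCP at [0.277, -0.56, 0.234] pointing down, gripper open.
Joint ranges: [-176.69, 176.69], [-43.24, 126.21], [12.49, 139.97], [-82, 262], [0, 151.66], [-163.58, 163.58]. Speed limits (degrees/s): [159.86, 159.86, 180, 180, 180, 180].

INTERFACE

Orientations are given as a 3x3 rotation matrix whose columns are the frame's x, y, z axes.
In Python, from rig import bot, viewer, workorder, nets gives the robot as it stands. The module is installed in compiled form; this text tells all that it offers.
- The arm moves only by the tool move_arm, never from a script. Its argument "increments" is a list of rows, each a list of 7 numbers: the shift along the tool's x, y, z normalised to -1 to 1, where 1 is 0.3 m, then the turn, a rotation vector about the tool's x, y, z normalised to -1 to 1, where 1 is pi rad, then the opening, from 0 (shut) to 1 (fully open). In form: [[tx, ty, tz, wx, wy, wz, grip], ...]. A call has 1 to 10 rows; each row is the pose to reach, as a shift and turn from the pose commanded when the call began, along the tool's axes at that moment, turning the shorter way round; what a row does not reach only later rows make up. A row lasts 1/12 s, in which the tool goes at most 41.7 mm and 7.16 degrees, less where a joint would pass 70% of its speed; a pose out of reach is approached as far as the arm can. A call with a number of a shift or a turn outside -1 to 1 is refused whole. A call with a gripper value outside its range is refused whole. The fingers move at their own pace and stop on an object; the grip force is fixed at half the most. Time passes only in rows, so rows that repeat a pose let the fingers close. It gives the time, the measured TCP pose, the force, the opening and the grip force at its end, in the units of the state.
- bot.read_state(): the state, without advancing time (a new reading comes with each control period).
- viewer.capture(name): name is "scene" or "side" or "wrist"; returns a dict with "image" (480x640x3 uint8, blue, green, red), "K" (3x3 intrinsics, pixels), "eye" and "orientation" of the camera in the world. Camera axes: x right, y up, looking along -z (the intrinsics and any distortion apply to the point x, -y, -z); pixel columns grow to the right and rows downward; lengths in m; the calibration is good to about 2 mm. A picture is of the moment at which its call begins. There is no depth.
- workorder.hand_in(): hands the job in; it is judged then, once.
Trained networks look in the newest picture that a camera, given by its name, has taken for a name from the list of things; names that differ only in an ending like _2 or _b are one class to them, and where a whole thing is asked for, a point or a joint stands for the part that bears it (a point fixed in the world has none). Each returns a list of dicts, best first, with "conf" (0 to 1); they miss things now and then, are a little off and sometimes report something else, mostly with a low value. They report only what shows in the picture. A call takes as long as a camera call.
- nets.find_in(camera, thing): "location" ([column, row] in pixels, amid what is visible of it).
The state is a dict: "time_s": time; "joint_positions": joint angles; "qvel": joint speeds; "tau": joint torques, N m; "position": TCP position; "tcp_rot": TCP orientation; "force": force on the tool from outside, world axes, zero at the start; "moment": the same for the moment, N m; "opening": opening from 0.0 (shut) to 1.0 (fully open); "grasp_force": force on a finger pad.
Only numpy, scipy, OpenCV 4.12 (cv2) and the standard library are available. Lean on these libraries where they do the work, as an engineer would, in place of code of your own. Each camera call takes 0.05 s, during which the arm holds its last target. There are 200 camera calls.

TASK

Two sloping stands hold lancet boxes for one-handed use; one is already loaded and locked. Set the loose lancet box upright and squarely on the bed of the empty stand, long side up the slope, let go of it, then press that stand's raised sprung arm down over the box until its catch holds it by itself. Leave the loaded stand locked and do not push the other things on the worktop about.

Things in the scene. Friction and masses are not known exactly. Their poses are not given: they have to be found in the camera images.
- box_centre (a point): centre of the loose lancet box: a plain closed carton, 44 mm (its x) by 80 mm (its y) by 50 mm tall (its z), 55 to 115 g, standing on its 44 x 80 mm underside on the worktop; the centre is 25 mm above the underside
- bay_1: sloping bed of stand 1, fixed. Origin: middle of the bed's surface between the corner guides, 45 mm above the worktop. x points up the slope to the rear (the bed falls 30 degrees towards the stand's front), y across, z square off the bed. A box lies here with its 80 mm along x, 44 mm along y, underside on the bed, so its centre is 25 mm off the bed
- bay_2: sloping bed of stand 2, built the same. One of the two stands already holds a like lancet box, fixed in it and locked under its lowered arm; the other is empty with its arm raised. Which stand is on the left varies
- guide_1 (a point): middle of the top edge of stand 1's front lip (15 mm high, at bay x = -50 mm). Lip and back stop leave 96 mm for the 80 mm box, which may slide down to the lip. Guides 23 mm high, flared at the top, stand at the four corners only (bay x 33 to 51 mm either way), 56 mm apart across for the 44 mm box; between them the sides are open for fingers
- guide_2 (a point): the same for stand 2
- hinge_1 (a point): hinge axis of stand 1's arm, along the bay's y: at x = 76 mm, z = 60 mm in the bay frame, between two cheeks that reach 71 mm off the bed
- hinge_2 (a point): the same for stand 2
- lever_1 (a joint): stand 1's arm: 0 raised by its spring (75 degrees up from the bed), grows as it is pressed down, stop at 1.36. At 1.31 (parallel to the bed) or beyond, a sprung pawl has snapped under its tail; let go, it then stays at about 1.27. Let go clearly earlier, it springs up to 0. Takes 2 to 6 N square to the arm at the bar. Locked, it clears a seated box by a few mm
- lever_2 (a joint): the same for stand 2's arm
- bar_1 (a point): centre of the black round cross-bar at the free end of stand 1's arm, the place to press: 14 mm in diameter, 52 mm long along the bay's y, 84 mm from the hinge axis. In the bay frame x = 54 mm, z = 141 mm raised and x = -8 mm, z = 60 mm pressed home
- bar_2 (a point): the same for stand 2's arm
- slide_box: blue flat slide box, 90 x 64 x 34 mm, origin under its centre; a bystander
- marker: black marker pen lying flat, 134 mm long (its y); a bystander
- oil_bottle: small brown bottle with a black cap, 29 mm across, 67 mm tall; a bystander
- coverslips: small box of cover slips, 32 x 28 x 14 mm; a bystander

How it is judged (in metres and radians):
On the way:
1. the loose box sits on the bed of the empty stand, let go, with the arm still raised (z of box_centre in the frame of bay_1 between 0.02 and 0.03 m and x of box_centre in the frame of bay_1 between -0.014 and 0.014 m and y of box_centre in the frame of bay_1 between -0.01 and 0.01 m and contact force between lancet_box and the fingers below 0.3 N and value of joint lever_1 below 0.5 rad), for 0.2 s.
At the end, for the whole second after the job is handed in: the loose box lies flat on the bed of the stand that was empty, centred within 14 mm along and 10 mm across, long side up the slope (0.25 rad); that stand's arm stays down, held by its catch (joint above 1.22); the other stand's arm is still locked down (value of joint each of lever_1, lever_2 above 1.22 rad and z of box_centre in the frame of bay_1 between 0.02 and 0.03 m and x of box_centre in the frame of bay_1 between -0.014 and 0.014 m and y of box_centre in the frame of bay_1 between -0.01 and 0.01 m and angle between the z axis of box_centre and the z axis of bay_1, either way round below 0.1 rad and angle between the y axis of box_centre and the x axis of bay_1, either way round below 0.25 rad and linear speed of lancet_box below 0.02 m/s); the robot touches nothing.
It fails at once if the loaded stand's arm is released (value of joint lever_2 below 1.15 rad).
It fails at once if a bystander is pushed more than 30 mm (distance of any of slide_box, marker, oil_bottle, coverslips from where it was at the start of the episode above 0.03 m).
It also fails if it takes over 61 s, if anything falls off the work surface, if the arm or the gripper's body presses on something with over 40 N, if the wrist force passes 120 N, or if a joint passes its speed limit or range.

## Working session

There is one attempt and no reset: what is moved stays moved. The work goes in short steps, Python scripts to look and compute and a tool call to move; the robot and the scene stay as the last step left them, time stands still between calls to the robot, and variables do not carry over. Pictures are saved under pics/ and viewed, at most 13 in all, crops included, and the job is handed in when it is done.

Besides the shell and the picture viewer there is one more tool, called after "Request:" as name(argument=value, ...), one argument or row to a line, values as JSON. move_arm: Moves the arm, as the interface text tells. Its arguments: {"type":"object","properties":{"increments":{"type":"array"}},"required":["increments"]}

```bash
mkdir -p pics; cat > h.py <<'E'
import numpy as np,cv2
from rig import bot,viewer,workorder,nets
def cap(n,save=None):
    c=viewer.capture(n)
    if save: cv2.imwrite('pics/'+save,c['image'])
    return c
def ray(c,p):
    K=np.array(c['K']);d=np.linalg.inv(K)@[p[0],p[1],1]
    d=np.array(c['orientation'])@[d[0],-d[1],-d[2]]
    return np.array(c['eye']),d/np.linalg.norm(d)
def atz(c,p,z):
    e,d=ray(c,p);return e+d*(z-e[2])/d[2]
def proj(c,P):
    q=np.array(c['orientation']).T@(np.array(P)-c['eye']);q=np.array(c['K'])@[q[0],-q[1],-q[2]];return q[:2]/q[2]
def tri(c1,p1,c2,p2):
    e1,d1=ray(c1,p1);e2,d2=ray(c2,p2)
    s=np.linalg.lstsq(np.c_[d1,-d2],e2-e1,rcond=None)[0]
    a,b=e1+d1*s[0],e2+d2*s[1];return (a+b)/2,np.linalg.norm(a-b)
E
python3 - <<'E'
from h import *
import pickle
C={n:cap(n,n+'0.png') for n in('scene','side')}
pickle.dump(C,open('c0.pkl','wb'))
for n in C:
    print(n,C[n]['eye'],np.round(C[n]['orientation'],3).tolist(),np.round(C[n]['K'],1).tolist(),[k for k in C[n]])
    for t in('box_centre','bar_1','hinge_1','guide_1','bay_1','slide_box','marker','oil_bottle','coverslips'):
        print(t,[(np.round(r['location']).tolist(),round(r['conf'],2)) for r in nets.find_in(n,t)[:4]])
print(bot.read_state())
E
```

```text
scene [-0.13377354 -0.96838453  0.97334654] [[0.819, 0.353, -0.452], [-0.573, 0.479, -0.665], [-0.019, 0.804, 0.595]] [[563.6, 0.0, 321.9], [0.0, 563.6, 240.0], [0.0, 0.0, 1.0]] ['image', 'K', 'eye', 'orientation']
box_centre [([238.0, 213.0], 0.74), ([344.0, 304.0], 0.43), ([261.0, 210.0], 0.3)]
bar_1 [([344.0, 279.0], 0.71), ([257.0, 212.0], 0.48), ([265.0, 222.0], 0.19)]
hinge_1 [([266.0, 222.0], 0.76), ([342.0, 302.0], 0.75), ([418.0, 346.0], 0.63)]
guide_1 [([261.0, 223.0], 0.93), ([342.0, 305.0], 0.89)]
bay_1 [([262.0, 223.0], 0.75), ([342.0, 304.0], 0.74)]
slide_box [([313.0, 272.0], 0.95)]
marker []
oil_bottle [([419.0, 387.0], 0.44), ([340.0, 301.0], 0.31)]
coverslips [([420.0, 345.0], 0.36), ([237.0, 213.0], 0.34), ([342.0, 303.0], 0.17)]
side [ 0.31649042 -0.87698347  0.76523219] [[0.982, 0.107, -0.153], [-0.187, 0.572, -0.799], [0.003, 0.813, 0.582]] [[480.4, 0.0, 317.6], [0.0, 480.4, 234.0], [0.0, 0.0, 1.0]] ['image', 'K', 'eye', 'orientation']
box_centre [([281.0, 188.0], 0.73)]
bar_1 [([317.0, 270.0], 0.8), ([295.0, 192.0], 0.51), ([380.0, 392.0], 0.3)]
hinge_1 [([292.
[... 436 characters left out ...]
.46815577e-04,
        6.76884309e+01, -1.02264904e+01]), 'qvel': array([ 0.00351826, -0.04202182,  0.02895226, -0.00788989,  0.06784352,
       -0.03380271]), 'tau': array([-3.72624518e-04, -4.40023756e+01, -1.76989925e+01,  6.34061429e-02,
        5.04263712e-02, -1.09949588e-05]), 'position': array([ 0.27737782, -0.56005746,  0.23355336]), 'tcp_rot': array([[ 8.96142704e-01,  4.43765991e-01, -5.67890836e-06],
       [ 4.43765991e-01, -8.96142703e-01, -1.79682798e-05],
       [-1.30628238e-05,  1.35820364e-05, -1.00000000e+00]]), 'force': array([-0.53549375,  0.49042543,  1.03804621]), 'moment': array([0.01866347, 0.02101294, 0.03485886]), 'grasp_force': 0.0, 'opening': 0.9991162355807585}
```

```bash
python3 - <<'E'
import cv2
a=cv2.imread('pics/scene0.png')[140:440,150:550];cv2.imwrite('pics/s1.png',cv2.resize(a,(800,600),interpolation=cv2.INTER_CUBIC))
a=cv2.imread('pics/side0.png')[140:470,180:480];cv2.imwrite('pics/s2.png',cv2.resize(a,(545,600),interpolation=cv2.INTER_CUBIC))
E
```

```text
(no output)
```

View pics/s1.png

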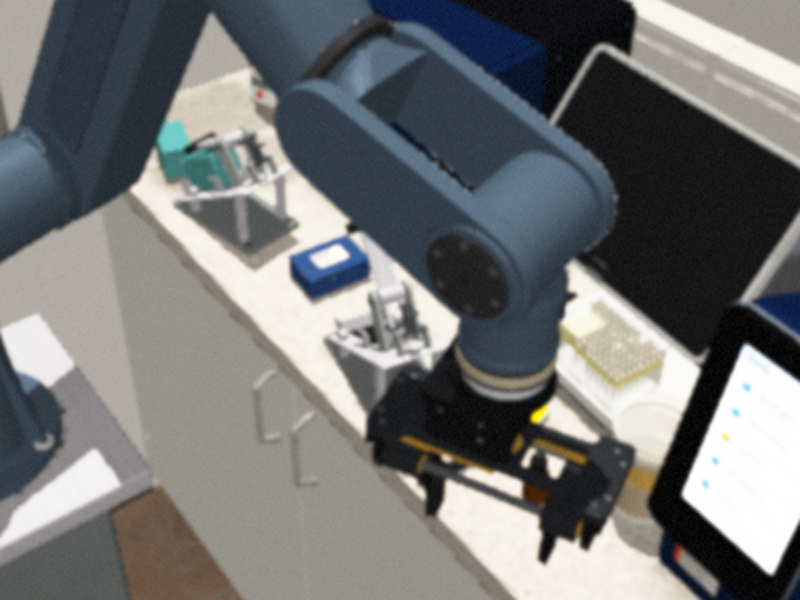

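View pics/s2.png

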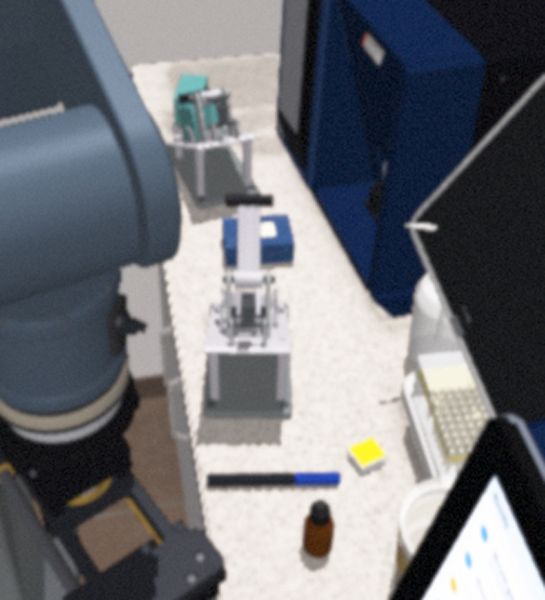

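Scene view: arm hides part of the bench. Teal loose box at about scene px (237,213), beside the loaded stand (262,222). The empty stand is at (342,304), with the slide box between them. Side view: raised bar at (317,250), hinge at ~(316,296), both stands' rears facing the camera, and the marker, cover slips and bottle nearer.

```bash
python3 - <<'E'
from h import *
import pickle
C=pickle.load(open('c0.pkl','rb'));s=C['side'];c=C['scene']
print('bar',atz(s,(317,250),.194),'hinge',atz(s,(316.5,296),.135))
print('hinge net tri',tri(s,(314,310),c,(342,302)))
print('loaded',tri(s,(293,208),c,(262,222)))
print('box top',atz(s,(285,185),.05), tri(s,(281,188),c,(238,213)))
for n,p in dict(slide=(327,270),mk=(331,405),ob=(356,429),cs=(381,391)).items(): print(n,atz(s,p,.02))
# base corners of empty stand in side: rear edge bottom
for p in ((204,415),(290,415),(207,350),(290,350)): print(atz(s,(180+p[0]/1.817,140+p[1]/1.817),0))
E
```

```text
bar [ 0.45583463 -0.14538896  0.194     ] hinge [ 0.44249014 -0.21141659  0.135     ]
hinge net tri (array([ 0.43935843, -0.20137632,  0.0880492 ]), np.float64(0.0010346438871910663))
loaded (array([0.45565742, 0.19275392, 0.08223093]), np.float64(0.004792652407231671))
box top [0.45626944 0.36940629 0.05      ] (array([0.43452294, 0.2960182 , 0.07629002]), np.float64(0.013463490932443254))
slide [ 0.50728069 -0.00485192  0.02      ]
mk [ 0.43861032 -0.37239342  0.02      ]
ob [ 0.47061593 -0.42610253  0.02      ]
cs [ 0.53472086 -0.36055845  0.02      ]
[ 0.38427546 -0.26390146  0.        ]
[ 0.47581254 -0.28111019  0.        ]
[ 0.40131854 -0.17146215  0.        ]
[ 0.49681374 -0.18938371  0.        ]
```

```bash
cat >> h.py <<'E'
from scipy.spatial.transform import Rotation as Ro
def down(yaw):  # tool down, tool x at yaw (deg)
    a=np.radians(yaw);x=np.array([np.cos(a),np.sin(a),0]);z=np.array([0,0,-1.]);return np.c_[x,np.cross(z,x),z]
def plan(tg,p0=None,R0=None):
    s=bot.read_state();p0=s['position'] if p0 is None else np.array(p0);R0=s['tcp_rot'] if R0 is None else R0
    q=p0
    for p,R in tg:
        t=R0.T@(np.array(p)-p0)/.3;w=Ro.from_matrix(R0.T@R).as_rotvec()/np.pi
        print(np.round(t,3).tolist(),np.round(w,3).tolist(),'step mm',round(1000*np.linalg.norm(np.array(p)-q)));q=np.array(p)
def st():
    s=bot.read_state();print(round(s['time_s'],2),'p',np.round(s['position'],4),'q',np.round(s['joint_positions'],1),'F',np.round(s['force'],1),'op',round(s['opening'],3),'g',round(s['grasp_force'],1))
E
python3 - <<'E'
from h import *
plan([((.40,-.42,.33),down(40)),((.46,-.2,.36),down(79)),((.46,.0,.36),down(79)),((.45,.22,.36),down(79))])
E
```

```text
[0.573, -0.237, -0.321] [0.0, 0.0, -0.076] step mm 210
[1.078, -0.805, -0.422] [0.0, 0.0, -0.293] step mm 230
[1.374, -1.403, -0.422] [0.0, 0.0, -0.293] step mm 200
[1.67, -2.075, -0.422] [0.0, 0.0, -0.293] step mm 220
```

Request:
move_arm(
  increments=[
    [0.3, -0.12, -0.32, 0, 0, -0.05, 1],
    [0.57, -0.24, -0.42, 0, 0, -0.1, 1],
    [0.57, -0.24, -0.42, 0, 0, -0.1, 1],
    [0.57, -0.24, -0.42, 0, 0, -0.14, 1],
    [0.9, -0.55, -0.42, 0, 0, -0.2, 1],
    [0.9, -0.55, -0.42, 0, 0, -0.25, 1],
    [0.9, -0.55, -0.42, 0, 0, -0.293, 1],
    [0.9, -0.55, -0.42, 0, 0, -0.293, 1],
    [0.9, -0.55, -0.42, 0, 0, -0.293, 1],
    [0.9, -0.55, -0.42, 0, 0, -0.293, 1],
  ],
)

```text
time_s: 1.83
position: [0.4477, -0.2884, 0.3609]
tcp_rot: [[0.184, 0.983, 0.002], [0.983, -0.184, 0.0], [0.001, 0.002, -1.0]]
force: [-0.7, -0.9, 0.1]
opening: 1.0
grasp_force: 0.0
```

```bash
python3 - <<'E'
from h import *
st()
c=cap('wrist');s=bot.read_state();R=s['tcp_rot']
print('cam in tool',R.T@(c['eye']-s['position']),R.T@np.array(c['orientation']),c['K'])
plan([((.46,.0,.36),down(79)),((.45,.22,.36),down(79))])
E
```

```text
1.83 p [ 0.4477 -0.2884  0.3609] q [-44.9  15.5  85.3   0.1  79.1 -34.3] F [-0.7 -0.9  0.1] op 1.0 g 0.0
cam in tool [ 8.02334014e-02  1.18857652e-04 -1.50441749e-01] [[ 0.003021    0.9591616   0.28284254]
 [ 0.99999473 -0.00256125 -0.00199519]
 [-0.00118928  0.28284707 -0.95916428]] [[432.93927446   0.         317.50729021]
 [  0.         432.93927446 229.71285262]
 [  0.           0.           1.        ]]
[0.96, -0.137, -0.0] [0.0, 0.0, 0.002] step mm 291
[1.675, -0.306, -0.001] [0.0, 0.0, 0.002] step mm 220
```

Request:
move_arm(
  increments=[
    [0.13, 0, -0.1, 0, 0, 0, 1],
    [0.27, 0, -0.15, 0, 0, 0, 1],
    [0.4, 0, -0.15, 0, 0, 0, 1],
    [0.5, 0, -0.15, 0, 0, 0, 1],
    [0.5, 0, -0.15, 0, 0, 0, 1],
    [0.5, 0, -0.15, 0, 0, 0, 1],
  ],
)

```text
time_s: 2.38
position: [0.4745, -0.1448, 0.4046]
tcp_rot: [[0.187, 0.982, -0.0], [0.982, -0.187, -0.001], [-0.001, 0.0, -1.0]]
force: [0.6, -0.3, 0.5]
opening: 1.0
grasp_force: 0.0
```

```bash
python3 - <<'E'
from h import *
import pickle
st()
c=cap('wrist','w1.png');pickle.dump(c,open('w1.pkl','wb'))
for t in('bar_1','hinge_1','guide_1','bay_1'):
        print(t,[(np.round(r['location']).tolist(),round(r['conf'],2)) for r in nets.find_in('wrist',t)[:3]])
plan([((.46,.0,.36),down(79)),((.45,.24,.34),down(79))])
E
```

```text
2.38 p [ 0.4745 -0.1448  0.4046] q [-29.9  10.3  85.5  -0.1  84.1 -19.1] F [ 0.6 -0.3  0.5] op 1.0 g 0.0
bar_1 [([298.0, 221.0], 0.59), ([300.0, 230.0], 0.27)]
hinge_1 [([302.0, 226.0], 0.85)]
guide_1 [([297.0, 226.0], 0.73)]
bay_1 [([300.0, 230.0], 0.85)]
[0.471, -0.141, 0.147] [-0.0, 0.0, -0.0] step mm 154
[1.25, -0.327, 0.214] [-0.0, 0.0, -0.0] step mm 241
```

View pics/w1.png

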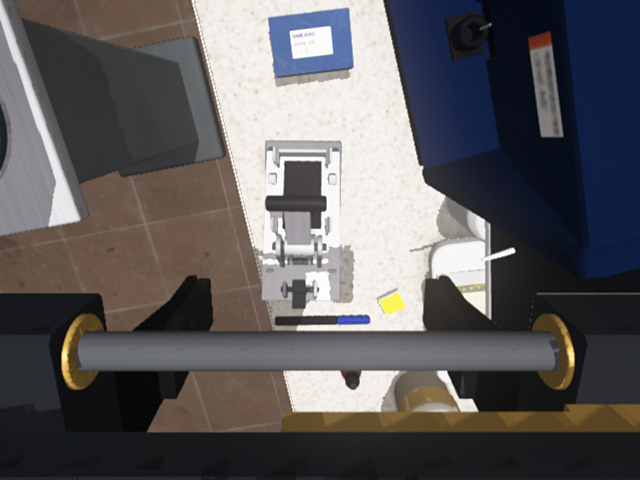

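Wrist view: empty stand with bar ends at (265,203) and (327,203), front lip along row ~145 centred at col ~303, and hinge cheeks at row ~245. The slide box is ahead of it at (311,43). I'll zoom in for the fit and move on to the box.

```bash
python3 - <<'E'
import cv2
a=cv2.imread('pics/w1.png')[130:320,240:370];cv2.imwrite('pics/w1z.png',cv2.resize(a,(410,600),interpolation=cv2.INTER_CUBIC))
E
```

```text
(no output)
```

View pics/w1z.png

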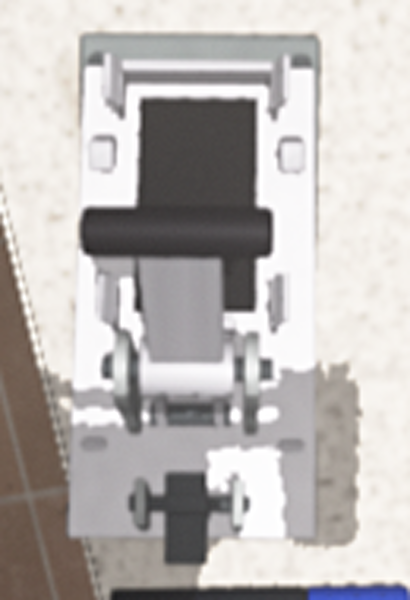

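Request:
move_arm(
  increments=[
    [0.13, 0, 0, 0, 0, 0, 1],
    [0.26, 0, 0, 0, 0, 0, 1],
    [0.4, 0, 0, 0, 0, 0, 1],
    [0.53, -0.07, 0, 0, 0, 0, 1],
    [0.66, -0.1, 0, 0, 0, 0, 1],
    [0.8, -0.15, 0.05, 0, 0, 0, 1],
    [0.93, -0.2, 0.1, 0, 0, 0, 1],
    [0.93, -0.2, 0.1, 0, 0, 0, 1],
    [0.93, -0.2, 0.1, 0, 0, 0, 1],
  ],
)

```text
time_s: 3.38
position: [0.4674, 0.1415, 0.3732]
tcp_rot: [[0.186, 0.982, -0.003], [0.982, -0.186, -0.0], [-0.001, -0.003, -1.0]]
force: [0.4, -1.0, 0.4]
opening: 1.0
grasp_force: 0.0
```

```bash
python3 - <<'E'
from h import *
import pickle
st()
c=cap('wrist','w2.png');pickle.dump(c,open('w2.pkl','wb'))
for t in('box_centre','bar_1','hinge_1'):
        print(t,[(np.round(r['location']).tolist(),round(r['conf'],2)) for r in nets.find_in('wrist',t)[:3]])
E
```

```text
3.38 p [0.4674 0.1415 0.3732] q [ 3.7 11.  89.5  0.  79.7 14.4] F [ 0.4 -1.   0.4] op 1.0 g 0.0
box_centre [([268.0, 8.0], 0.57), ([350.0, 391.0], 0.48)]
bar_1 [([293.0, 122.0], 0.84)]
hinge_1 [([348.0, 394.0], 0.58), ([306.0, 142.0], 0.56)]
```

View pics/w2.png

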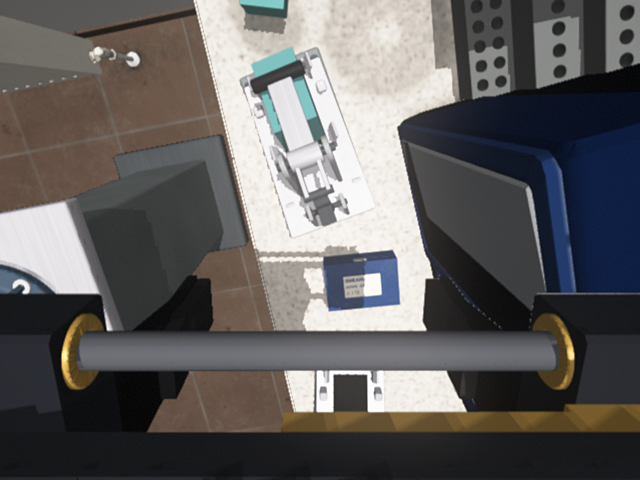

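The wrist view shows the loaded stand at about (306,140) and the loose box cut off at the top edge, (264,6). I'll move 0.15 m further on.

Request:
move_arm(
  increments=[
    [0.13, 0, 0, 0, 0, 0, 1],
    [0.26, 0, 0, 0, 0, 0, 1],
    [0.4, 0, 0, 0, 0, 0, 1],
    [0.5, -0.05, 0, 0, 0, 0, 1],
    [0.5, -0.05, 0, 0, 0, 0, 1],
    [0.5, -0.05, 0, 0, 0, 0, 1],
  ],
)

```text
time_s: 4.08
position: [0.4829, 0.2901, 0.3747]
tcp_rot: [[0.189, 0.982, 0.001], [0.982, -0.189, -0.001], [-0.001, 0.001, -1.0]]
force: [-0.2, -0.3, 0.6]
opening: 0.999
grasp_force: 0.0
```

```bash
python3 - <<'E'
from h import *
import pickle
from scipy.optimize import least_squares
st()
c=cap('wrist','w3.png');pickle.dump(c,open('w3.pkl','wb'))
cv2.imwrite('pics/w3z.png',cv2.resize(c['image'][0:200,180:420],(720,600),interpolation=cv2.INTER_CUBIC))
w=pickle.load(open('w1.pkl','rb'))
def bay(v):
    x,y,a=v;u=np.array([np.cos(a),np.sin(a),0]);r=np.radians(30)
    bx=u*np.cos(r)+[0,0,np.sin(r)];bz=-u*np.sin(r)+[0,0,np.cos(r)];by=np.cross(bz,bx)
    return np.c_[bx,by,bz],np.array([x,y,.045])
pts=[((.054,-.026,.141),(265.7,203.5)),((.054,.026,.141),(326.2,203.5)),((.076,0,.06),(299.5,246.6)),((-.05,0,.015),(302.4,151.5))]
def f(v):
    R,o=bay(v);return np.concatenate([proj(w,R@q+o)-p for q,p in pts])
r=least_squares(f,[.45,-.176,np.radians(-100)]);
if r.cost>200:
    pts=[((q[0],-q[1],q[2]),p) for q,p in pts];r=least_squares(f,[.45,-.176,np.radians(-100)])
print(r.x,np.degrees(r.x[2]),np.round(r.fun.reshape(-1,2),1).tolist())
E
```

```text
4.08 p [0.4829 0.2901 0.3747] q [19.7 17.7 79.9 -0.  82.3 30.5] F [-0.2 -0.3  0.6] op 0.999 g 0.0
[ 0.45116898 -0.17048306 -1.76025619] -100.85525037402002 [[-0.1, 0.0], [0.3, 0.1], [-0.0, 0.6], [-0.2, -0.9]]
```

View pics/w3z.png

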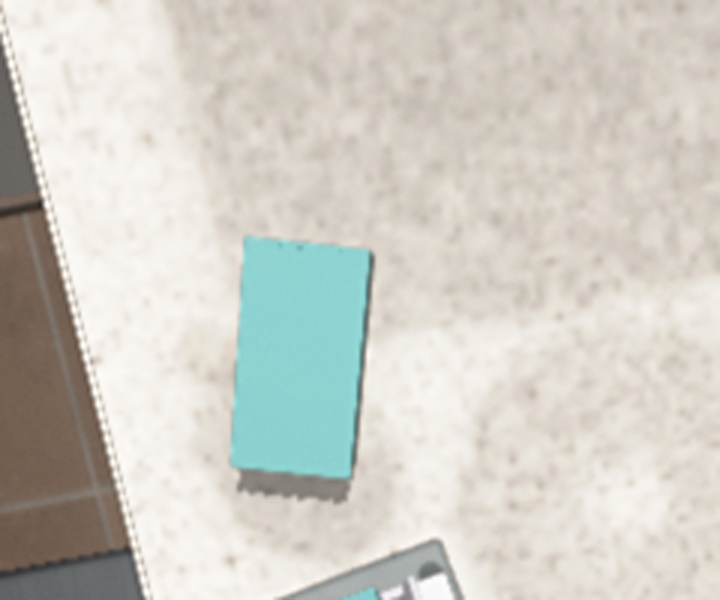

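```bash
python3 - <<'E'
from h import *
import pickle
c=pickle.load(open('w3.pkl','rb'))
P=np.array([atz(c,(180+a/3,b/3),.05)[:2] for a,b in((245,238),(371,250),(351,478),(232,467))])
d=(P[0]+P[1]-P[2]-P[3])/2;e=(P[1]-P[0]+P[2]-P[3])/2
ce=P.mean(0);yaw=np.degrees(np.arctan2(d[1],d[0]));print(ce,np.linalg.norm(d),np.linalg.norm(e),yaw,np.degrees(np.arctan2(e[1],e[0]))+90)
R=down(yaw)
plan([((*ce,.12),R),((*ce,.022),R)])
E
```

```text
[0.45495856 0.35496472] 0.07892303396057834 0.0434639300005209 73.53426270193316 73.9851526761457
[0.198, -0.134, 0.849] [0.0, 0.0, 0.031] step mm 265
[0.199, -0.134, 1.176] [0.0, 0.0, 0.031] step mm 98
```

Request:
move_arm(
  increments=[
    [0.2, -0.134, 0.1, 0, 0, 0.031, 1],
    [0.2, -0.134, 0.22, 0, 0, 0.031, 1],
    [0.2, -0.134, 0.36, 0, 0, 0.031, 1],
    [0.2, -0.134, 0.49, 0, 0, 0.031, 1],
    [0.2, -0.134, 0.62, 0, 0, 0.031, 1],
    [0.2, -0.134, 0.75, 0, 0, 0.031, 1],
    [0.2, -0.134, 0.8, 0, 0, 0.031, 1],
    [0.2, -0.134, 0.8, 0, 0, 0.031, 1],
    [0.2, -0.134, 0.8, 0, 0, 0.031, 1],
  ],
)

```text
time_s: 4.88
position: [0.4548, 0.3549, 0.134]
tcp_rot: [[0.287, 0.958, -0.002], [0.958, -0.287, -0.001], [-0.002, -0.001, -1.0]]
force: [1.3, 0.1, -0.3]
opening: 0.999
grasp_force: 0.0
```

```bash
python3 - <<'E'
from h import *
st()
plan([((.455,.355,.022),down(73.7))])
E
```

```text
4.88 p [0.4548 0.3549 0.134 ] q [26.9 34.1 94.2 -0.  51.8 43.6] F [ 1.3  0.1 -0.3] op 0.999 g 0.0
[0.001, 0.001, 0.373] [-0.0, 0.001, -0.002] step mm 112
```

Request:
move_arm(
  increments=[
    [0, 0, 0.12, 0, 0, 0, 1],
    [0, 0, 0.24, 0, 0, 0, 1],
    [0, 0, 0.33, 0, 0, 0, 1],
    [0, 0, 0.373, 0, 0, 0, 1],
    [0, 0, 0.373, 0, 0, 0, 0.8],
    [0, 0, 0.373, 0, 0, 0, 0.4],
    [0, 0, 0.373, 0, 0, 0, 0.2],
    [0, 0, 0.373, 0, 0, 0, 0.2],
    [0, 0, 0.373, 0, 0, 0, 0.2],
    [0, 0, 0.373, 0, 0, 0, 0.2],
  ],
)

```text
time_s: 5.72
position: [0.4547, 0.3573, 0.024]
tcp_rot: [[0.284, 0.959, 0.002], [0.959, -0.284, 0.001], [0.002, 0.002, -1.0]]
force: [0.1, -0.0, -0.9]
opening: 0.636
grasp_force: 0.0
```

```bash
python3 - <<'E'
from h import *
st()
E
```

```text
5.72 p [0.4547 0.3573 0.024 ] q [27.1 44.3 96.9  0.  38.6 43.6] F [ 0.1 -0.  -0.9] op 0.636 g 0.0
```

Request:
move_arm(
  increments=[
    [0, 0, 0, 0, 0, 0, 0],
    [0, 0, 0, 0, 0, 0, 0],
    [0, 0, 0, 0, 0, 0, 0],
    [0, 0, 0, 0, 0, 0, 0],
    [0, 0, 0, 0, 0, 0, 0],
    [0, 0, 0, 0, 0, 0, 0],
  ],
)

```text
time_s: 6.22
position: [0.4542, 0.3571, 0.0232]
tcp_rot: [[0.284, 0.959, 0.001], [0.959, -0.284, 0.0], [0.0, 0.001, -1.0]]
force: [-0.1, -0.6, 5.2]
opening: 0.505
grasp_force: 30.0
```

```bash
python3 - <<'E'
from h import *
st()
E
```

```text
6.22 p [0.4542 0.3571 0.0232] q [27.1 44.3 97.   0.  38.6 43.6] F [-0.1 -0.6  5.2] op 0.505 g 30.0
```

```bash
cat >> h.py <<'E'
def bayf():
    x,y,a=.45117,-.17048,-1.76026;u=np.array([np.cos(a),np.sin(a),0]);r=np.radians(30)
    bx=u*np.cos(r)+[0,0,np.sin(r)];bz=-u*np.sin(r)+[0,0,np.cos(r)]
    return np.c_[bx,np.cross(bz,bx),bz],np.array([x,y,.045])
B,O=bayf()
def tool(th): # tool z tilted th deg from -bz towards -bx
    t=np.radians(th);z=-B[:,2]*np.cos(t)-B[:,0]*np.sin(t);y=B[:,1];return np.c_[np.cross(y,z),y,z]
def P(x,y,z): return O+B@np.array([x,y,z])
E
python3 - <<'E'
from h import *
pp=P(-.007,0,.21);print(pp, P(-.007,0,.024))
plan([((.455,.355,.3),down(74)),((.47,.2,.33),down(79)),((.47,.08,.33),down(79)),(pp+[0,0,.06],tool(0)),(pp,tool(0))])
E
```

```text
[ 0.47208658 -0.06140524  0.22336533] [ 0.45457169 -0.15274104  0.06228461]
[-0.005, 0.005, -0.923] [0.0, -0.0, -0.003] step mm 277
[-0.487, 0.2, -1.023] [0.0, -0.0, -0.03] step mm 159
[-0.87, 0.313, -1.023] [0.0, -0.0, -0.03] step mm 120
[-1.32, 0.453, -0.868] [-0.008, -0.167, -0.031] step mm 149
[-1.32, 0.453, -0.668] [-0.008, -0.167, -0.031] step mm 60
```

Request:
move_arm(
  increments=[
    [0, 0, -0.12, 0, 0, 0, 0],
    [0, 0, -0.25, 0, 0, 0, 0],
    [0, 0, -0.38, 0, 0, 0, 0],
    [0, 0, -0.51, 0, 0, 0, 0],
    [0, 0, -0.64, 0, 0, 0, 0],
    [0, 0, -0.77, 0, 0, 0, 0],
    [-0.1, 0.04, -0.87, 0, 0, 0, 0],
    [-0.22, 0.08, -0.93, 0, 0, -0.01, 0],
    [-0.35, 0.12, -0.95, 0, 0, -0.03, 0],
    [-0.47, 0.17, -0.97, 0, 0, -0.03, 0],
  ],
)

```text
time_s: 7.05
position: [0.4621, 0.2061, 0.3146]
tcp_rot: [[0.188, 0.982, 0.001], [0.982, -0.188, 0.0], [0.0, 0.001, -1.0]]
force: [1.0, -1.2, -1.2]
opening: 0.505
grasp_force: 30.0
```

```bash
python3 - <<'E'
from h import *
st()
pp=P(-.007,0,.21)
plan([((.475,.08,.33),down(79)),(pp+[0,0,.06],tool(0)),(pp,tool(0))])
E
```

```text
7.05 p [0.4621 0.2061 0.3146] q [11.4 15.5 92.8 -0.  71.6 22.2] F [ 1.  -1.2 -1.2] op 0.505 g 30.0
[-0.405, 0.122, -0.051] [0.0, -0.0, 0.001] step mm 128
[-0.87, 0.201, 0.104] [0.0, -0.167, -0.0] step mm 149
[-0.87, 0.2, 0.304] [0.0, -0.167, -0.0] step mm 60
```

Request:
move_arm(
  increments=[
    [-0.12, 0.03, -0.04, 0, 0, 0, 0],
    [-0.25, 0.06, -0.05, 0, -0.02, 0, 0],
    [-0.38, 0.1, -0.05, 0, -0.05, 0, 0],
    [-0.5, 0.13, -0.02, 0, -0.08, 0, 0],
    [-0.62, 0.16, 0, 0, -0.12, 0, 0],
    [-0.74, 0.18, 0.05, 0, -0.15, 0, 0],
    [-0.87, 0.2, 0.1, 0, -0.167, 0, 0],
    [-0.87, 0.2, 0.2, 0, -0.167, 0, 0],
    [-0.87, 0.2, 0.304, 0, -0.167, 0, 0],
    [-0.87, 0.2, 0.304, 0, -0.167, 0, 0],
  ],
)

```text
time_s: 7.88
position: [0.4675, -0.0604, 0.2171]
tcp_rot: [[0.162, 0.981, -0.108], [0.85, -0.194, -0.489], [-0.501, -0.012, -0.866]]
force: [-1.3, 0.9, -0.9]
opening: 0.5
grasp_force: 30.0
```

```bash
python3 - <<'E'
from h import *
st()
c=cap('wrist','w4.png')
for q in ((.054,-.026,.141),(.054,.026,.141),(-.05,0,.015)): print(proj(c,P(*q)))
R=tool(0)
plan([(P(-.007,0,.12),R),(P(-.007,0,.06),R),(P(-.007,0,.0235),R)])
E
```

```text
7.88 p [ 0.4675 -0.0604  0.2171] q [ -3.2  25.8 102.3 -34.1  61.9  26.9] F [-1.3  0.9 -0.9] op 0.5 g 30.0
[280.90710252 364.04971797]
[372.65920197 364.89899679]
[326.60125413 153.49806738]
[-0.006, 0.014, 0.29] [-0.003, 0.001, 0.0] step mm 87
[-0.006, 0.016, 0.49] [-0.003, 0.001, 0.0] step mm 60
[-0.006, 0.017, 0.612] [-0.003, 0.001, 0.0] step mm 37
```

View pics/w4.png

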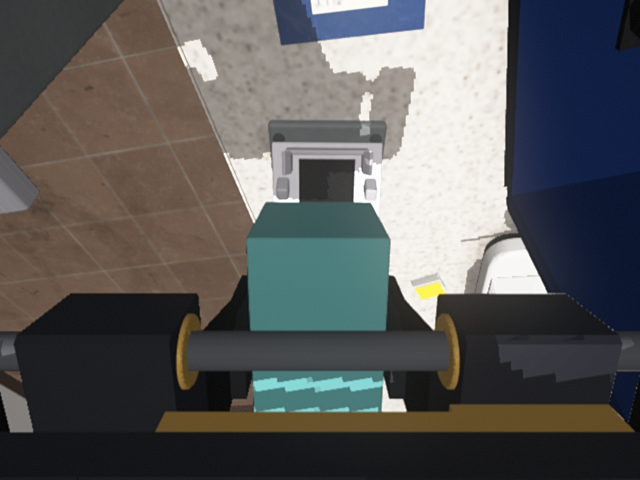

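Lip centre shows at (327,151), predicted (327,153). The box is held square, so I'll descend along the bed normal.

Request:
move_arm(
  increments=[
    [-0.006, 0.014, 0.1, -0.003, 0, 0, 0],
    [-0.006, 0.014, 0.2, -0.003, 0, 0, 0],
    [-0.006, 0.015, 0.3, -0.003, 0, 0, 0],
    [-0.006, 0.016, 0.38, -0.003, 0, 0, 0],
    [-0.006, 0.016, 0.45, -0.003, 0, 0, 0],
    [-0.006, 0.017, 0.52, -0.003, 0, 0, 0],
    [-0.006, 0.017, 0.52, -0.003, 0, 0, 0],
    [-0.006, 0.017, 0.52, -0.003, 0, 0, 0],
  ],
)

```text
time_s: 8.6
position: [0.462, -0.1401, 0.0892]
tcp_rot: [[0.167, 0.982, -0.087], [0.849, -0.188, -0.494], [-0.502, 0.009, -0.865]]
force: [0.6, 0.5, -0.7]
opening: 0.505
grasp_force: 30.0
```

```bash
python3 - <<'E'
from h import *
st();s=bot.read_state();print(B.T@(s['position']-O),np.round(B.T@s['tcp_rot'],3))
R=tool(0)
plan([(P(-.007,0,.0245),R)])
E
```

```text
8.6 p [ 0.462  -0.1401  0.0892] q [-12.5  38.2 109.7 -48.7  41.8  38.4] F [ 0.6  0.5 -0.7] op 0.505 g 30.0
[-0.00554479  0.00494354  0.05423493] [[-1.     0.004  0.002]
 [ 0.004  1.     0.008]
 [-0.002  0.008 -1.   ]]
[0.005, -0.017, 0.099] [0.003, 0.001, -0.001] step mm 30
```

Request:
move_arm(
  increments=[
    [0.003, -0.012, 0.02, 0, 0, 0, 0],
    [0.003, -0.014, 0.04, 0, 0, 0, 0],
    [0.003, -0.014, 0.06, 0, 0, 0, 0],
    [0.003, -0.014, 0.075, 0, 0, 0, 0],
    [0.003, -0.014, 0.085, 0, 0, 0, 0],
    [0.003, -0.014, 0.09, 0, 0, 0, 0],
    [0.003, -0.014, 0.095, 0, 0, 0, 0],
    [0.003, -0.014, 0.095, 0, 0, 0, 0],
  ],
)

```text
time_s: 9.27
position: [0.4547, -0.1523, 0.063]
tcp_rot: [[0.167, 0.982, -0.087], [0.849, -0.188, -0.493], [-0.501, 0.008, -0.865]]
force: [0.4, -0.2, -0.9]
opening: 0.5
grasp_force: 30.0
```

```bash
python3 - <<'E'
from h import *
st();s=bot.read_state();print(B.T@(s['position']-O),B.T@s['force'])
E
```

```text
9.27 p [ 0.4547 -0.1523  0.063 ] q [-14.2  41.1 111.2 -53.4  38.5  42.7] F [ 0.4 -0.2 -0.9] op 0.5 g 30.0
[-7.07049353e-03  2.68957520e-05  2.48181256e-02] [-0.33235307  0.43789618 -0.87550309]
```

Request:
move_arm(
  increments=[
    [0, 0, 0.004, 0, 0, 0, 0],
    [0, 0, 0.006, 0, 0, 0, 0],
    [0, 0, 0.006, 0, 0, 0, 0],
    [0, 0, 0.006, 0, 0, 0, 0.8],
    [0, 0, 0.006, 0, 0, 0, 0.8],
    [0, 0, 0.006, 0, 0, 0, 0.8],
    [0, 0, 0.006, 0, 0, 0, 0.8],
    [0, 0, 0.006, 0, 0, 0, 0.8],
    [0, 0, 0.006, 0, 0, 0, 0.8],
    [0, 0, 0.006, 0, 0, 0, 0.8],
  ],
)

```text
time_s: 10.1
position: [0.455, -0.1533, 0.0618]
tcp_rot: [[0.167, 0.982, -0.086], [0.849, -0.188, -0.494], [-0.501, 0.009, -0.865]]
force: [1.7, 0.8, 2.5]
opening: 0.792
grasp_force: 1.2
```

```bash
python3 - <<'E'
from h import *
st();s=bot.read_state();print(B.T@(s['position']-O),B.T@s['force'])
plan([(P(-.007,0,.24),tool(0))])
E
```

```text
10.1 p [ 0.455  -0.1533  0.0618] q [-14.3  41.2 111.2 -53.7  38.3  42.9] F [1.7 0.8 2.5] op 0.792 g 1.2
[-0.00687235  0.00053248  0.02336189] [0.26177809 1.50747572 2.71236585]
[-0.0, 0.004, -0.722] [0.003, 0.0, -0.001] step mm 217
```

Request:
move_arm(
  increments=[
    [0, 0, 0, 0, 0, 0, 0.8],
    [0, 0, -0.01, 0, 0, 0, 0.8],
    [0, 0, -0.03, 0, 0, 0, 0.8],
    [0, 0, -0.07, 0, 0, 0, 0.8],
    [0, 0, -0.15, 0, 0, 0, 0.8],
    [0, 0, -0.25, 0, 0, 0, 0.8],
    [0, 0, -0.38, 0, 0, 0, 0.8],
    [0, 0, -0.5, 0, 0, 0, 0.8],
    [0, 0, -0.62, 0, 0, 0, 0.5],
    [0, 0, -0.72, 0, 0, 0, 0.5],
  ],
)

```text
time_s: 10.93
position: [0.4728, -0.0446, 0.2506]
tcp_rot: [[0.166, 0.982, -0.086], [0.85, -0.187, -0.492], [-0.499, 0.008, -0.866]]
force: [0.3, -0.7, 0.3]
opening: 0.72
grasp_force: 0.0
```

```bash
python3 - <<'E'
from h import *
st();s=bot.read_state();print(B.T@(s['position']-O),B.T@s['force'])
c=cap('wrist','w5.png')
for n,q in dict(top_fl=(-.048,.022,.05),top_fr=(-.048,-.022,.05),b1=(.054,.026,.141),b2=(.054,-.026,.141),lip=(-.05,0,.015)).items(): print(n,proj(c,P(*q)).round())
E
```

```text
10.93 p [ 0.4728 -0.0446  0.2506] q [ -1.2  23.  100.1 -32.8  65.8  25.8] F [ 0.3 -0.7  0.3] op 0.72 g 0.0
[-0.00773439 -0.00250411  0.24191092] [ 0.6786997   0.39983034 -0.02473348]
top_fl [346. 153.]
top_fr [290. 153.]
b1 [360. 327.]
b2 [280. 328.]
lip [318. 146.]
```

View pics/w5.png

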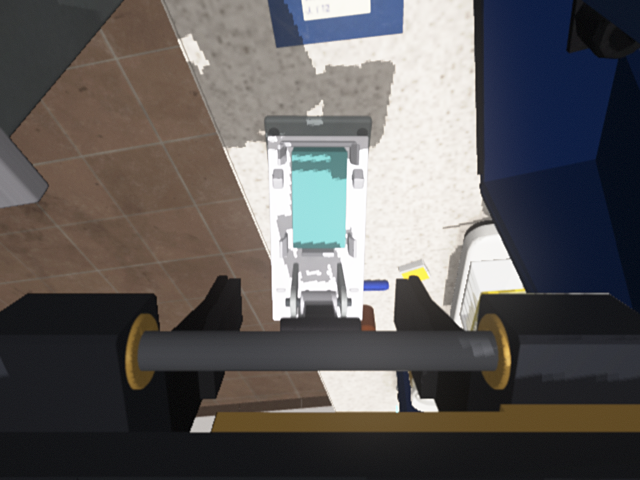

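Box is seated against the lip, centred across (cols 291–347), with its front top edge at row 149 and the arm still raised. Next is the press.

```bash
cat >> h.py <<'E'
def press(phi,back=0,k=.6,off=.018):
    f=np.radians(phi);R=tool(k*phi);b=P(.076-.084*np.cos(f),0,.06+.084*np.sin(f));return b-(off+back)*R[:,2],R
E
python3 - <<'E'
from h import *
plan([(P(.03,0,.27),tool(20)),(P(.09,0,.25),tool(45)),press(75,.05),press(75,.015)])
print(press(75,.05)[0])
E
```

```text
[-0.125, 0.0, -0.078] [0.006, 0.11, -0.001] step mm 44
[-0.325, 0.001, -0.012] [0.006, 0.249, 0.0] step mm 63
[-0.366, -0.003, 0.191] [0.006, 0.249, 0.0] step mm 62
[-0.284, -0.005, 0.273] [0.006, 0.249, 0.0] step mm 35
[ 0.4522961  -0.16460765  0.26004145]
```

Request:
move_arm(
  increments=[
    [-0.05, 0, -0.05, 0.005, 0.04, 0, 0],
    [-0.09, 0, -0.08, 0.005, 0.08, 0, 0],
    [-0.15, 0, -0.08, 0.006, 0.12, 0, 0],
    [-0.2, 0, -0.07, 0.006, 0.16, 0, 0],
    [-0.26, 0, -0.04, 0.006, 0.2, 0, 0],
    [-0.325, 0, -0.01, 0.006, 0.249, 0, 0],
    [-0.325, 0, -0.01, 0.006, 0.249, 0, 0],
    [-0.35, 0, 0.1, 0.006, 0.249, 0, 0],
    [-0.366, 0, 0.19, 0.006, 0.249, 0, 0],
    [-0.366, 0, 0.19, 0.006, 0.249, 0, 0],
  ],
)

```text
time_s: 11.82
position: [0.4478, -0.1693, 0.2508]
tcp_rot: [[0.191, 0.981, 0.035], [0.947, -0.194, 0.255], [0.257, -0.016, -0.966]]
force: [-0.5, -0.1, 0.1]
opening: 0.016
grasp_force: 0.0
```

Request:
move_arm(
  increments=[
    [0, 0, 0, 0, 0, 0, 0],
    [0, 0, 0, 0, 0, 0, 0],
    [0, 0, 0, 0, 0, 0, 0],
    [0, 0, 0, 0, 0, 0, 0],
    [0, 0, 0, 0, 0, 0, 0],
    [0, 0, 0, 0, 0, 0, 0],
    [0, 0, 0, 0, 0, 0, 0],
    [0, 0, 0, 0, 0, 0, 0],
  ],
)

```text
time_s: 12.48
position: [0.4503, -0.1676, 0.2545]
tcp_rot: [[0.186, 0.982, 0.039], [0.949, -0.19, 0.252], [0.255, -0.01, -0.967]]
force: [-0.3, -0.5, 0.3]
opening: 0.0
grasp_force: 0.0
```

```bash
python3 - <<'E'
from h import *
st();s=bot.read_state();print(B.T@(s['position']-O),np.round(B.T@s['tcp_rot'],3))
c=cap('wrist','w6.png')
for n,q in dict(b1=(.054,.026,.141),b2=(.054,-.026,.141)).items(): print(n,proj(c,P(*q)).round())
plan([press(75,.015)]+[press(f) for f in (75,70,65,60,55,50,45)])
E
```

```text
12.48 p [ 0.4503 -0.1676  0.2545] q [-41.7  19.8  98.8  13.2  69.9 -36.1] F [-0.3 -0.5  0.3] op 0.0 g 0.0
[ 0.10245596 -0.00144121  0.18272158] [[-0.71  -0.004 -0.704]
 [ 0.004  1.    -0.009]
 [ 0.704 -0.009 -0.71 ]]
b1 [371. 247.]
b2 [271. 247.]
[0.016, 0.006, 0.101] [-0.003, 0.001, -0.001] step mm 31
[0.017, 0.006, 0.151] [-0.003, 0.001, -0.001] step mm 15
[0.031, 0.006, 0.173] [-0.003, -0.015, -0.001] step mm 8
[0.044, 0.006, 0.196] [-0.003, -0.032, -0.001] step mm 8
[0.054, 0.007, 0.219] [-0.003, -0.049, -0.001] step mm 8
[0.063, 0.007, 0.244] [-0.003, -0.065, -0.001] step mm 8
[0.069, 0.007, 0.269] [-0.003, -0.082, -0.001] step mm 8
[0.073, 0.007, 0.294] [-0.003, -0.099, -0.001] step mm 8
```

View pics/w6.png

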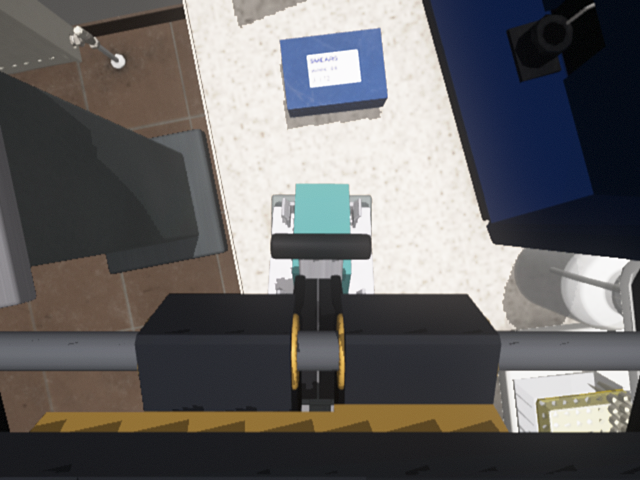

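Bar ends are at (271,246) and (371,246), exactly as predicted, and the closed fingertips are just behind it at (318,280). Pressing along the arc.

Request:
move_arm(
  increments=[
    [0.01, 0.004, 0.06, 0, 0, 0, 0],
    [0.016, 0.005, 0.1, 0, 0, 0, 0],
    [0.017, 0.005, 0.13, 0, 0, 0, 0],
    [0.017, 0.005, 0.151, 0, 0, 0, 0],
    [0.031, 0.005, 0.173, 0, -0.015, 0, 0],
    [0.044, 0.005, 0.196, 0, -0.032, 0, 0],
    [0.054, 0.005, 0.219, 0, -0.049, 0, 0],
    [0.063, 0.005, 0.244, 0, -0.065, 0, 0],
    [0.069, 0.005, 0.269, 0, -0.082, 0, 0],
    [0.073, 0.005, 0.294, 0, -0.099, 0, 0],
  ],
)

```text
time_s: 13.37
position: [0.4602, -0.1253, 0.175]
tcp_rot: [[0.19, 0.982, -0.018], [0.98, -0.191, -0.054], [-0.056, -0.007, -0.998]]
force: [-1.0, 0.5, 2.8]
opening: 0.006
grasp_force: 1.1
```

```bash
python3 - <<'E'
from h import *
st();s=bot.read_state();print(B.T@(s['position']-O),B.T@s['force'],B.T@(press(45)[0]-O))
c=cap('wrist','w7.png')
f=np.radians(45)
for y in(.026,-.026): print(proj(c,P(.076-.084*np.cos(f),y,.06+.084*np.sin(f))).round())
plan([press(f) for f in (40,34,28,22,16,10,5,1,-2,-3.5)])
E
```

```text
13.37 p [ 0.4602 -0.1253  0.175 ] q [-26.7  24.3 106.3  -4.2  49.1 -12.9] F [-1.   0.5  2.8] op 0.006 g 1.1
[0.02513022 0.00037843 0.13557957] [ 1.11520379 -1.03972567  2.60934651] [ 2.47748594e-02 -1.29805151e-18  1.35435087e-01]
[378. 293.]
[255. 293.]
[0.004, 0.004, 0.021] [-0.003, -0.015, 0.0] step mm 6
[0.013, 0.004, 0.05] [-0.003, -0.035, 0.0] step mm 9
[0.019, 0.004, 0.079] [-0.003, -0.055, 0.0] step mm 9
[0.022, 0.005, 0.11] [-0.003, -0.075, 0.0] step mm 9
[0.022, 0.005, 0.14] [-0.003, -0.095, 0.001] step mm 9
[0.018, 0.005, 0.169] [-0.003, -0.115, 0.001] step mm 9
[0.013, 0.006, 0.193] [-0.003, -0.132, 0.001] step mm 7
[0.007, 0.006, 0.212] [-0.003, -0.145, 0.001] step mm 6
[0.002, 0.006, 0.226] [-0.003, -0.155, 0.001] step mm 4
[-0.001, 0.006, 0.233] [-0.003, -0.16, 0.001] step mm 2
```

View pics/w7.png

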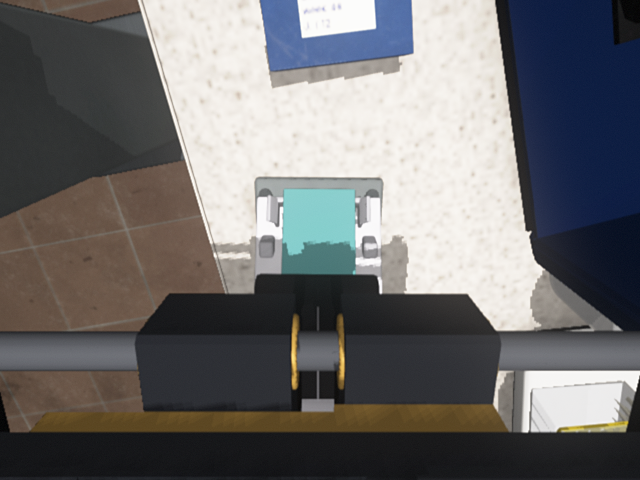

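The bar (255–378, row ~290) is following under the fingertips as predicted, with about 2.8 N, and the box is still in place. Continuing.

Request:
move_arm(
  increments=[
    [0.004, 0.002, 0.021, 0, -0.015, 0, 0],
    [0.013, 0.003, 0.05, 0, -0.035, 0, 0],
    [0.019, 0.003, 0.079, 0, -0.055, 0, 0],
    [0.022, 0.003, 0.11, 0, -0.075, 0, 0],
    [0.022, 0.003, 0.14, 0, -0.095, 0, 0],
    [0.018, 0.003, 0.169, 0, -0.115, 0, 0],
    [0.013, 0.003, 0.193, 0, -0.132, 0, 0],
    [0.007, 0.003, 0.212, 0, -0.145, 0, 0],
    [0.002, 0.003, 0.224, 0, -0.155, 0, 0],
    [0, 0.003, 0.228, 0, -0.157, 0, 0],
  ],
)

```text
time_s: 14.25
position: [0.4601, -0.1278, 0.1065]
tcp_rot: [[0.157, 0.982, -0.105], [0.84, -0.189, -0.509], [-0.52, -0.008, -0.854]]
force: [1.3, 14.5, 19.0]
opening: 0.01
grasp_force: 11.9
```

```bash
python3 - <<'E'
from h import *
st();s=bot.read_state();print(B.T@(s['position']-O),B.T@s['force'],B.T@(press(-2.5)[0]-O),B.T@(press(0)[0]-O))
plan([press(-3.5),press(-4.5)])
E
```

```text
14.25 p [ 0.4601 -0.1278  0.1065] q [-10.5  36.7 108.9 -46.6  45.7  36.9] F [ 1.3 14.5 19. ] op 0.01 g 11.9
[-0.00705406  0.00071326  0.07504146] [-3.02017579 -1.47984959 23.67951682] [-8.39123568e-03  1.36411004e-17  7.43298033e-02] [-8.00000000e-03  7.14715648e-18  7.80000000e-02]
[0.005, -0.002, 0.007] [-0.002, -0.004, 0.001] step mm 3
[0.005, -0.002, 0.012] [-0.002, -0.008, 0.001] step mm 1
```

24 N against the stop, well above the spring's 6 N. Hold briefly, then back off square.

Request:
move_arm(
  increments=[
    [0, 0, 0.002, 0, 0, 0, 0],
    [0, 0, 0.002, 0, 0, 0, 0],
    [0, 0, 0.002, 0, 0, 0, 0],
    [0, 0, -0.01, 0, 0, 0, 0],
    [0, 0, -0.03, 0, 0, 0, 0],
    [0, 0, -0.08, 0, 0, 0, 0],
    [0, 0, -0.18, 0, 0, 0, 0],
    [0, 0, -0.3, 0, 0, 0, 0],
    [0, 0, -0.42, 0, 0, 0, 0],
    [0, 0, -0.5, 0, 0, 0, 0],
  ],
)

```text
time_s: 15.08
position: [0.4755, -0.0516, 0.2371]
tcp_rot: [[0.158, 0.982, -0.106], [0.84, -0.19, -0.508], [-0.519, -0.008, -0.855]]
force: [0.6, -0.5, -0.6]
opening: 0.003
grasp_force: 0.0
```

```bash
python3 - <<'E'
from h import *
st()
c=cap('wrist','w8.png')
f=np.radians(2)
for y in(.026,-.026): print(proj(c,P(.076-.084*np.cos(f),y,.06+.084*np.sin(f))).round())
E
```

```text
15.08 p [ 0.4755 -0.0516  0.2371] q [ -1.5  25.  100.  -34.1  65.5  26.8] F [ 0.6 -0.5 -0.6] op 0.003 g 0.0
[352. 208.]
[282. 208.]
```

View pics/w8.png

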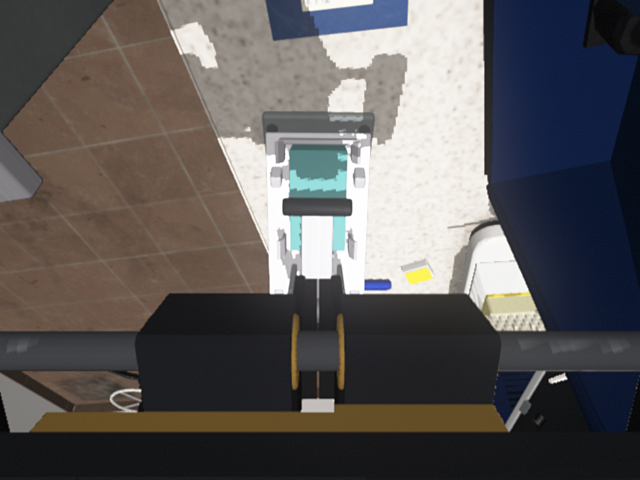

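The bar (283–352, row 207) is staying down where a latched arm should be (predicted 282–352, row 208). The box is seated square under it and the gripper is clear, so I'm handing in.

```bash
python3 -c "
from h import *
print(workorder.hand_in())"
```

```text
the job is handed in; nothing more can be done
None
```

The loose lancet box is seated square on the empty stand's bed and its arm is latched down, as the last wrist picture shows. The gripper is clear, I saw no contact with the loaded stand or the bystanders, and the job was handed in at about 15 s with no verdict returned.

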